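# Seat the camera filter and close its clips

## Robot

A 6-joint arm with a two-finger parallel gripper is mounted at the origin on a cart in front of the work surface, level with it; the furniture and walls round the work are solid. World frame = base frame: x ahead of the robot, y to its left, z up, the work surface at z = 0. Lengths are in m, angles in rad, forces in N, time in s.
With the tool pointing down it reaches from about 0.425 to 0.95 m from the base axis. Payload 3.5 kg.
Tool frame: the origin (TCP) lies between the finger pads; the fingertips stand 17 mm ahead of it and the grasp point (between the pads) lies 2 mm behind it (ctrl.tip_reach is the distance from the TCP to the fingertips, in m); z points along the fingers, y is the direction in which the jaws open and shut (so a half turn about z gives the same grasp; the last joint's range is limited). The gripper opens to 85 mm and grips with 20 to 120 N. Pads are 22 mm wide; open, the fingers measure 114 mm over their backs; the gripper's body (76 mm by 85 mm) begins 54 mm behind the grasp point. The pads swing forward as they close: fully open they stand 13 mm farther back than shut.
Start: joints at [-0.15, 0.286, 1.577, -0, 1.279, -0.15], TCP at [0.675, 0, 0.248] pointing down, gripper open.
Joint ranges: [-2.77, 2.77], [-0.9, 2.22], [0.21, 2.48], [-1.53, 4.67], [0.24, 2.81], [-2.84, 2.84]. Speed limits (rad/s): [2.79, 2.79, 3.14, 3.14, 3.14, 3.14].

## Interface

Orientations are given as a unit quaternion [x, y, z, w].
In Python, from plant import monitor, imaging, workorder, ctrl gives the robot as it stands.
- The arm moves only by the tool send_rows, never from a script. Its argument "rows" is a list of rows, each a list of 4 numbers: the shift along the world's x, y, z normalised to -1 to 1, where 1 is 0.3 m, then the turn about the world's z normalised to -1 to 1, where 1 is 360 degrees. A call has 1 to 20 rows; each row is the pose to reach, as a shift and turn from the pose commanded when the call began, turning the shorter way round; what a row does not reach only later rows make up. A row lasts 1/8 s, in which the tool goes at most 62.5 mm and 10.7 degrees, less where a joint would pass 70% of its speed; a pose out of reach is approached as far as the arm can. A call with a number of a shift or a turn outside -1 to 1 is refused whole. A call with a gripper value outside its range is refused whole. "jaw" is the closure, from 0 (fully open) to 1 (shut), set as the call begins (left out, the last holds). The fingers move at their own pace and stop on an object; "newtons" is the grip in N (left out, the last holds). Time passes only in rows, so rows that repeat a pose let the fingers close. It gives the time, the measured TCP pose, the force and the opening at its end, in the units of the state.
- monitor.get_state(): the state, without advancing time (a new reading comes with each control period).
- imaging.read_camera(name): name is "scene" or "side" or "wrist"; returns the picture (400x640x3 uint8, red, green, blue); there is no depth.
- imaging.calibration(name): a dict with "intrinsics" (3x3 intrinsics, pixels), "cam_to_world" (4x4, takes a point from camera to world coordinates). Camera axes: x right, y up, looking along -z (the intrinsics and any distortion apply to the point x, -y, -z); pixel columns grow to the right and rows downward; lengths in m; the calibration is good to about 2 mm. A picture is of the moment at which its call begins: read the wrist's pose just before it. calibration takes no time and is no camera call; for the wrist camera it gives the pose at the moment of the call.
- workorder.sign_off(): hands the job in, once; it reports no verdict.
The state is a dict: "time": time; "qpos": joint angles; "dq": joint speeds; "joint_efforts": joint torques, N m; "eef_pos": TCP position; "tcp_rot": TCP orientation; "contact_force": force on the tool from outside, world axes, zero at the start; "wrist_torque": the same for the moment, N m; "opening": opening from 0.0 (shut) to 1.0 (fully open).
Only numpy, scipy, OpenCV 4.12 (cv2) and the standard library are available. Lean on these libraries where they do the work, as an engineer would, in place of code of your own. Each camera call takes 0.05 s, during which the arm holds its last target.

## Task

The round amber camera filter lies on the aluminium mounting plate beside its seat. Without picking it up, nudge it gently by its edge across the plate until it drops flat and fully into the round seat, then push the two swing clips with the blue posts fully round over its rim, so that it cannot come out. Leave the loupe and the screwdriver where they are.

Things in the scene. Friction and masses are not known exactly. Their poses are not given: they have to be found in the camera images.
- filter: Loose round camera filter, amber glass in a black ring, 50 mm diameter, 8 mm thick, about 40 g, lying flat on the plate. Origin: centre of its underside; z is its axis, up. Seated, its underside is on the seat floor and its ring stands 2 mm above the plate's face.
- filter_plate: Aluminium camera plate fixed to the bench, 190 mm along its x, 150 mm along its y, 16 mm thick, with a white slide strip level with its face, where the filter lies at first. Origin: centre of its underside; x points from the strip to the seat, z up. Take care: a tall 40 mm square frame post stands on the bench's left front corner, at x = 0.335, y = 0.37 m from the robot's base.
- seat (a point): Centre of the floor of the round filter seat in the plate, at plate x = 42, y = 0, z = 10 mm: a flat-bottomed counterbore of 52 mm diameter and 6 mm depth with a small chamfer at its rim (the 39 mm dark glass window in its floor is level with the floor). A filter pushed over its rim tips in front first and drops flat when pushed a little further; if the fingers press it against the far wall they hold it up, and it drops when they draw back.
- clip_left (a joint): Swing clip at the +y side of the seat, a flat steel lever on an upright pivot: 0 = open (nose to plate +x, tail with the blue post to plate -x), 1.571 = closed at its stop pin (nose inward over the filter's rim, tail outward). Closes clockwise seen from above. Starts at 0 to 0.2, stays where left; takes about 2 N at the post. Passes over a seated filter, is blocked by an unseated one.
- clip_left_pivot (a point): Pivot of the left clip, at plate x = 42, y = 46, z = 19.5 mm; fixed. The lever is 12 mm wide, its underside 3.5 mm and its top 6 mm above the plate's face (pivot screw head 9.5 mm); nose 25 mm and tail 33 mm long from the pivot.
- clip_left_post (a point): Blue upright thumb post on the left clip's tail, 27 mm from the pivot, 9 mm diameter (a 10 mm collar at its foot), rising from 6 to 22.5 mm above the plate's face; this point is on its axis, 14.5 mm above the face.
- clip_right (a joint): The mirror image of the left clip at the -y side of the seat: 0 = open (tail with the post towards plate -x), 1.571 = closed against its stop pin (nose over the filter's rim, tail outward, towards plate -y). It closes anticlockwise seen from above. Starts at 0 to 0.2.
- clip_right_pivot (a point): Pivot of the right clip, at plate x = 42, y = -46, z = 19.5 mm; fixed.
- clip_right_post (a point): Blue thumb post of the right clip, as on the left.
- loupe: Bystander: clear stand loupe with a black rim, 43 mm diameter, 40 mm high. Origin: centre of its underside.
- screwdriver: Bystander: green-handled screwdriver lying on the bench, 18 x 153 x 18 mm, along its y. Origin: centre of its underside.
Things that resemble listed ones, but are neither listed nor needed, are in the scene too. Of the things like the filter, leave any that is green; of the rest the larger one is meant.

How it is judged:
By the outcome, as a careful person would: the job done as asked, in the order asked, and still so for the second after the job is handed in, with the robot touching nothing.
It also fails if it takes over 58 s, if anything falls off the work surface, if the arm or the gripper's body presses on something with over 40 N, if the wrist force passes 120 N, or if a joint passes its speed limit or range.

## Working session

There is one attempt and no reset: what is moved stays moved. The work goes in short steps, Python scripts to look and compute and a tool call to move; the robot and the scene stay as the last step left them, time stands still between calls to the robot, and variables do not carry over. Pictures are saved under pics/ and viewed, and the job is handed in when it is done.

Besides the shell and the picture viewer there is one more tool, called after ">>>" by a JSON object that holds its "method" and its "body". send_rows: Moves the arm, as the interface text tells. Scaled input: -1 to 1 covers 0.3 m each way for a shift and 360 degrees each way for a turn. Its arguments: {"type":"object","properties":{"rows":{"type":"array"},"jaw":{"type":"number"},"newtons":{"type":"number"}},"required":["rows"]}

```bash
mkdir -p pics; ls; cat > h.py <<'E'
import numpy as np, cv2
from plant import monitor, imaging, workorder, ctrl
def shot(n,f):
    c=imaging.calibration(n); im=imaging.read_camera(n)
    cv2.imwrite('pics/'+f,im[:,:,::-1]); np.savez('pics/'+f+'.npz',im=im,K=c['intrinsics'],T=c['cam_to_world'])
    return im,c
def load(f):
    d=np.load('pics/'+f+'.npz'); return d['im'],d['K'],d['T']
def ray(K,T,u,v,z):
    d=np.linalg.inv(K)@np.array([u,v,1.]); d=T[:3,:3]@np.array([d[0],-d[1],-d[2]]); o=T[:3,3]
    return o+d*(z-o[2])/d[2]
def proj(K,T,p):
    q=T[:3,:3].T@(np.array(p)-T[:3,3]); q=K@np.array([q[0],-q[1],-q[2]]); return q[:2]/q[2]
E
python3 - <<'E'
from h import *
print(monitor.get_state())
for n in ['scene','side','wrist']:
    im,c=shot(n,n+'0.png'); print(n,c)
E
```

```text
pics
{'time': 0.0, 'qpos': array([-1.49986144e-01,  2.87223103e-01,  1.57817321e+00, -3.10498550e-05,
        1.27857994e+00, -1.50002022e-01]), 'dq': array([ 0.0015065 , -0.00039813, -0.00153604, -0.00035613,  0.00031378,
       -0.00090568]), 'joint_efforts': array([-1.79628755e-04, -4.05981302e+01, -2.92628127e+01, -1.54224781e-04,
        5.81841552e-03,  3.74769741e-06]), 'eef_pos': array([6.74388096e-01, 1.24431444e-04, 2.46910873e-01]), 'tcp_rot': array([ 0.70709749,  0.70711507, -0.0007193 , -0.00095038]), 'contact_force': array([-0.18093636, -0.4050683 , -0.16193389]), 'wrist_torque': array([ 0.01449808, -0.00988514,  0.00727042]), 'opening': 1.0024690240193574}
scene {'intrinsics': array([[483.83849437,   0.        , 316.06651109],
       [  0.        , 483.83849437, 200.63633616],
       [  0.        ,   0.        ,   1.        ]]), 'cam_to_world': array([[ 0.75682917,  0.37097014, -0.53813638,  0.03281068],
       [-0.65360723,  0.42617025, -0.62544105, -0.55719733],
       [-0.00268223,  0.82508186,  0.56500684,  0.57222361],
       [ 0.        ,  0.        ,  0.        
[... 288 characters left out ...]
9, -0.73235963,  0.65509371,  0.57425483],
       [ 0.01530443,  0.66445852,  0.74716842,  0.70887651],
       [ 0.        ,  0.        ,  0.        ,  1.        ]])}
wrist {'intrinsics': array([[312.76686327,   0.        , 312.19691076],
       [  0.        , 312.76686327, 203.40436312],
       [  0.        ,   0.        ,   1.        ]]), 'cam_to_world': array([[ 9.99998028e-01, -1.81083349e-04,  1.97771275e-03,
         6.74362439e-01],
       [-3.75574041e-04,  9.60621707e-01,  2.77859308e-01,
         7.08368655e-02],
       [-1.95014949e-03, -2.77859503e-01,  9.60619745e-01,
         3.73587872e-01],
       [ 0.00000000e+00,  0.00000000e+00,  0.00000000e+00,
         1.00000000e+00]])}
```

View pics/scene0.png

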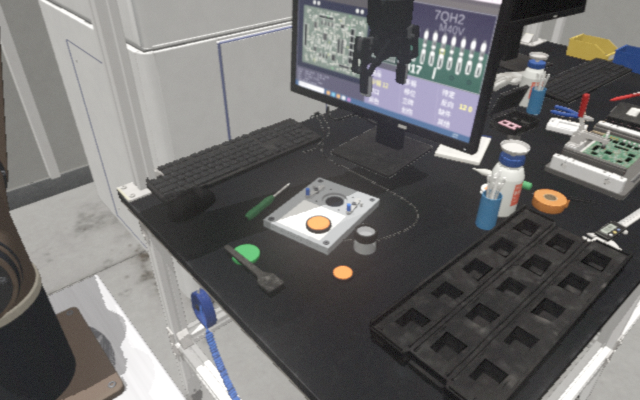

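View pics/side0.png

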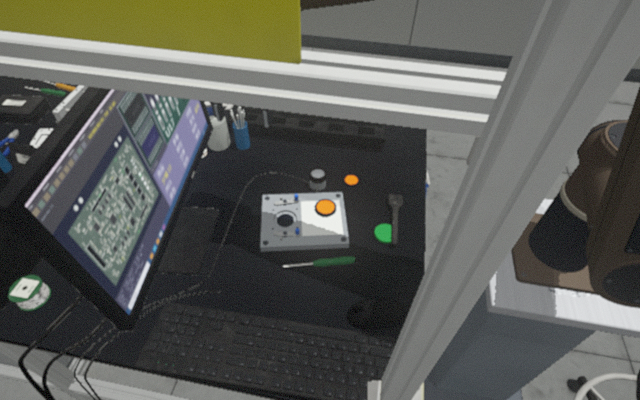

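View pics/wrist0.png

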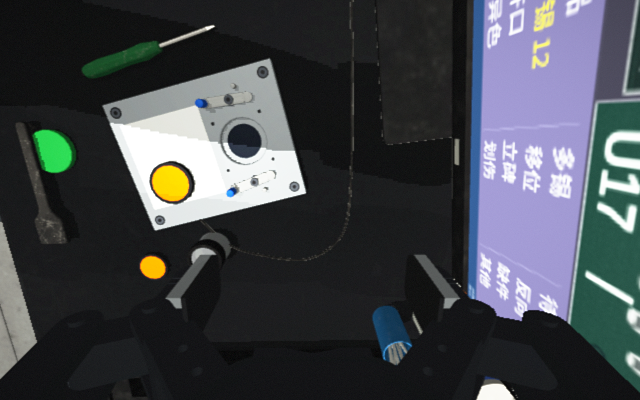

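Wrist view: the filter candidates are the amber disc on the plate at (172,182), a smaller orange disc at (152,267), and a green disc at (55,151). The amber one on the plate fits because it is the larger non-green disc. I'll confirm it in a crop and measure.

```bash
python3 - <<'E'
from h import *
im,K,T=load('wrist0.png')
cv2.imwrite('pics/wc0.png',cv2.resize(im[40:300,20:340,::-1],None,fx=2.3,fy=2.3,interpolation=cv2.INTER_CUBIC))
hsv=cv2.cvtColor(im,cv2.COLOR_RGB2HSV)
def blobs(m,z,n,mn=8):
    k,l,s,c=cv2.connectedComponentsWithStats(m.astype(np.uint8))
    for i in range(1,k):
        if s[i,4]>mn and c[i][0]<340 and c[i][1]<300: print(n,s[i,4],c[i].round(1),ray(K,T,*c[i],z)[:2].round(4), 'equivD mm',2*np.sqrt(s[i,4]/np.pi)/K[0,0]*(T[2,3]-z)*1000)
h,s,v=cv2.split(hsv)
blobs((h>8)&(h<30)&(s>150)&(v>150),.024,'amber',40)
blobs((h>100)&(h<130)&(s>120)&(v>80),.0305,'blue')
g=cv2.cvtColor(im,cv2.COLOR_RGB2GRAY)
m=(g>110)&(s<60); m=m.astype(np.uint8); m[:, 330:]=0; m[300:]=0
m[:40]=0
cs,_=cv2.findContours(m,cv2.RETR_EXTERNAL,cv2.CHAIN_APPROX_NONE); c=max(cs,key=cv2.contourArea)
h_=cv2.convexHull(c); 
for e in [cv2.approxPolyDP(h_,8,True)[:,0]]:
    for p in e: print(p, ray(K,T,*p,.016)[:2].round(4))
print(ctrl.tip_reach, [a for a in dir(ctrl) if a[0]!='_'])
blobs(((g<70)*np.pad(np.ones((50,60)),((115,235),(215,365))))>0,.010,'window',200)
E
```

```text
amber 1058 [170.  182.9] [ 0.5112 -0.0059] equivD mm 41.0235761216024
amber 465 [152.4 266.9] [ 0.4759 -0.1122] equivD mm 27.196759369587777
blue 86 [200.5 102.9] [0.5569 0.0809] equivD mm 11.478599854451392
blue 62 [230.9 191.9] [ 0.5817 -0.0149] equivD mm 9.746204858489799
[269  59] [0.6283 0.1253]
[305 193] [ 0.6651 -0.0198]
[154 229] [ 0.4806 -0.0651]
[103 105] [0.4452 0.0793]
0.017 ['Unreachable', 'tip_reach']
window 855 [244.  140.1] [0.5957 0.041 ] equivD mm 38.355422442300245
```

View pics/wc0.png

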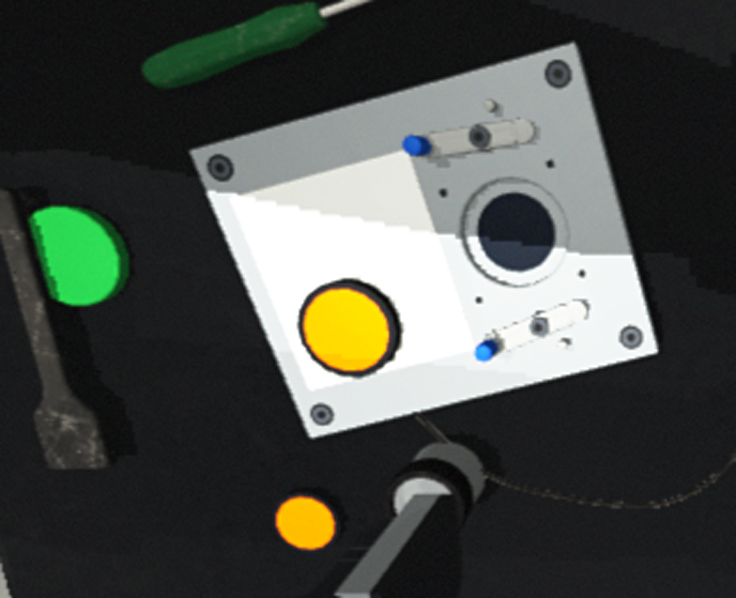

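The crop confirms it: the amber disc in a black ring at crop (348,328) is the larger one, and the loose orange disc at (305,522) is smaller. The plate pose is consistent: yaw about 13.9°, and the seat at about (0.596, 0.040) from two independent cues. Next I'll move behind the filter, with the jaws part closed to form a two-point cradle.

>>> {"method": "send_rows", "body": {"rows": [[-0.695,-0.1,-0.5,-0.171],[-0.695,-0.1,-0.5,-0.171],[-0.695,-0.1,-0.5,-0.171],[-0.695,-0.1,-0.5,-0.171],[-0.695,-0.1,-0.5,-0.171],[-0.695,-0.1,-0.5,-0.171],[-0.695,-0.1,-0.5,-0.171],[-0.695,-0.1,-0.5,-0.171],[-0.695,-0.1,-0.5,-0.171],[-0.695,-0.1,-0.5,-0.171]], "jaw": 0.74, "newtons": 20}}

```text
time: 1.4
eef_pos: [0.4666, -0.0299, 0.0984]
tcp_rot: [0.969, 0.246, 0.0, 0.0]
contact_force: [0.2, -0.3, 0.6]
opening: 0.259
```

```bash
python3 - <<'E'
from h import *
s=monitor.get_state(); print(s['time'],s['eef_pos'],s['tcp_rot'],s['contact_force'],s['opening'])
im,c=shot('wrist','w1.png');im,c=shot('scene','s1.png')
E
```

```text
1.4 [ 0.46663511 -0.02993869  0.09840571] [9.69272763e-01 2.45988429e-01 5.62391018e-05 2.33468375e-05] [ 0.22988638 -0.2773281   0.63376011] 0.25929172852556054
```

View pics/w1.png

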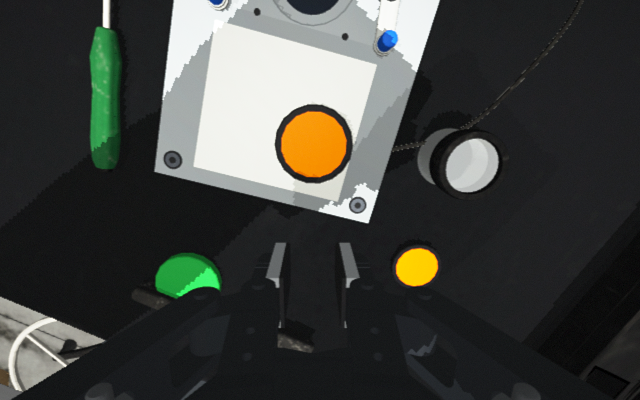

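View pics/s1.png

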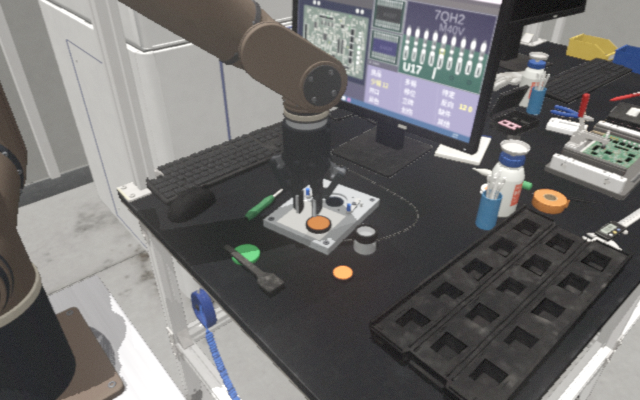

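Wrist view: filter at (313,143), fingertips at (285,243) and (342,243), seat at the top edge around (312,5). Measuring the filter and the tip height.

```bash
python3 - <<'E'
from h import *
im,K,T=load('w1.png')
h,s,v=cv2.split(cv2.cvtColor(im,cv2.COLOR_RGB2HSV))
m=((h>5)&(h<30)&(s>150)&(v>100)).astype(np.uint8)
cs,_=cv2.findContours(m,cv2.RETR_EXTERNAL,cv2.CHAIN_APPROX_NONE)
for c in cs:
    if len(c)>40:
        e=cv2.fitEllipse(c); print('amber',e,ray(K,T,*e[0],.023))
m=((h>100)&(h<130)&(s>120)&(v>80)).astype(np.uint8)
cs,_=cv2.findContours(m,cv2.RETR_EXTERNAL,cv2.CHAIN_APPROX_NONE)
for c in cs:
    if len(c)>8 and c[:,0,1].max()<70: print('blue',c[:,0].mean(0))
P=np.array([.4666,-.0299]);a=np.radians(28.4);f=np.array([np.cos(a),np.sin(a)]);l=np.array([-f[1],f[0]])
for z in (.070,.075,.080,.085,.09):
    for F in (11,-11):
      print(z,F,[proj(K,T,[*(P+f*F/1e3+l*y),z]).round(1) for y in (.0255,.011,-.011,-.0255)])
cv2.imwrite('pics/w1c.png',cv2.resize(im[200:360,200:420,::-1],None,fx=3.5,fy=3.5,interpolation=cv2.INTER_CUBIC))
E
```

```text
amber ((416.392333984375, 266.74560546875), (37.20718765258789, 42.60536575317383), 69.24044036865234) [ 0.47101494 -0.11180215  0.023     ]
amber ((313.3072204589844, 143.81005859375), (65.34383392333984, 65.68537139892578), 4.967342853546143) [ 0.51203769 -0.00575344  0.023     ]
blue [387.22641509  40.22641509]
blue [216.2    1.28]
0.07 11 [array([264.6, 229.8]), array([292. , 229.8]), array([333.7, 229.8]), array([361.1, 229.8])]
0.07 -11 [array([266.2, 267.4]), array([292.7, 267.4]), array([332.9, 267.4]), array([359.3, 267.5])]
0.075 11 [array([263.2, 233.3]), array([291.5, 233.3]), array([334.3, 233.3]), array([362.6, 233.3])]
0.075 -11 [array([264.9, 271.9]), array([292.2, 271.9]), array([333.5, 271.9]), array([360.7, 271.9])]
0.08 11 [array([261.7, 237. ]), array([290.8, 237. ]), array([335., 237.]), array([364.2, 237. ])]
0.08 -11 [array([263.5, 276.6]), array([291.6, 276.6]), array([334.1, 276.6]), array([362.2, 276.6])]
0.085 11 [array([260.1, 240.9]), array([290.2, 240.9]), array([335.8, 241. ]), array([365.8, 241. ])]
0.085 -11 [array([262.1, 281.6]), array([291. , 281.6]), array([334.8, 281.6]), array([363.7, 281.6])]
0.09 11 [array([258.4, 245.1]), array([289.4, 245.1]), array([336.6, 245.2]), array([367.6, 245.2])]
0.09 -11 [array([260.5, 286.9]), array([290.3, 286.9]), array([335.5, 286.9]), array([365.3, 286.9])]
```

View pics/w1c.png

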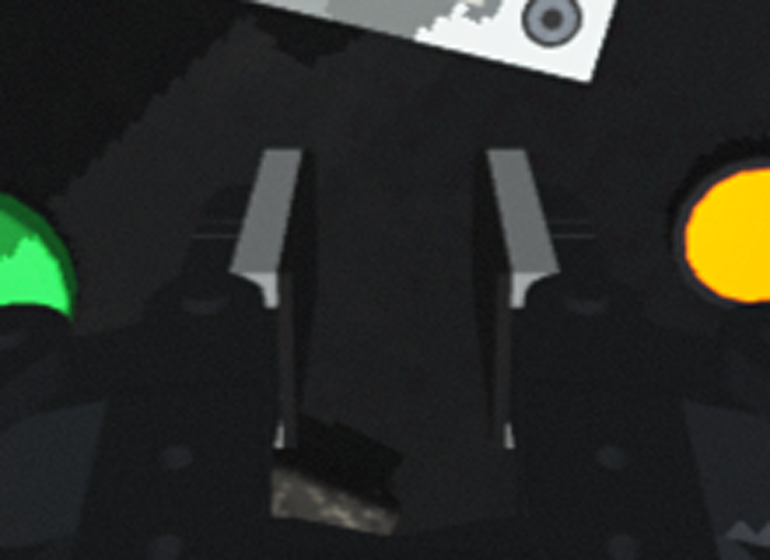

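>>> {"method": "send_rows", "body": {"rows": [[0,0,-0.12,0],[0,0,-0.2,0],[0,0,-0.223,0],[0.03,0.016,-0.223,0],[0.03,0.016,-0.223,0]]}}

```text
time: 2.12
eef_pos: [0.4772, -0.0255, 0.0331]
tcp_rot: [0.969, 0.246, 0.001, 0.001]
contact_force: [-0.4, -0.1, 5.6]
opening: 0.257
```

```bash
python3 - <<'E'
from h import *
s=monitor.get_state(); print(s['time'],s['eef_pos'],s['contact_force'],s['opening'])
im,c=shot('wrist','w2.png')
E
```

```text
2.125 [ 0.477241   -0.02549471  0.03306837] [-0.38030647 -0.05628074  5.60364853] 0.25685678818272095
```

View pics/w2.png

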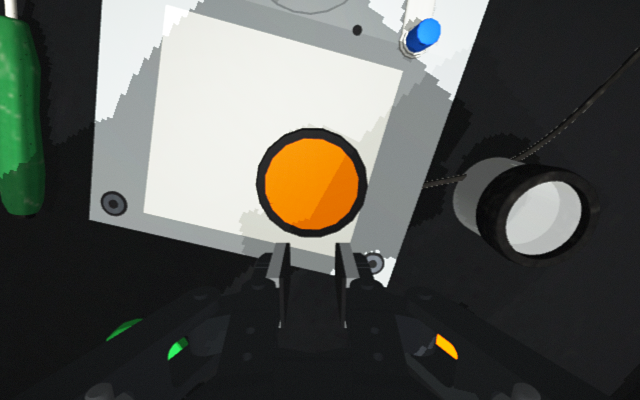

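The 5.6 N upward force means the tips are touching the plate face, so tip reach is about 17 mm. I'll lift about 3 mm and push slowly most of the way towards the seat.

>>> {"method": "send_rows", "body": {"rows": [[0,0,0.017,0],[0.015,0.008,0.017,0],[0.029,0.016,0.017,0],[0.044,0.024,0.017,0],[0.058,0.032,0.017,0],[0.073,0.04,0.017,0],[0.088,0.048,0.017,0],[0.102,0.056,0.017,0],[0.117,0.064,0.017,0],[0.131,0.072,0.017,0],[0.146,0.08,0.017,0],[0.161,0.089,0.017,0],[0.175,0.097,0.017,0],[0.19,0.105,0.017,0],[0.19,0.105,0.017,0]]}}

```text
time: 4.05
eef_pos: [0.5329, 0.0065, 0.0366]
tcp_rot: [0.969, 0.246, 0.0, 0.0]
contact_force: [-0.2, -0.8, 0.1]
opening: 0.262
```

```bash
python3 - <<'E'
from h import *
s=monitor.get_state(); print(s['time'],s['eef_pos'],s['contact_force'],s['opening'])
im,c=shot('wrist','w3.png');K,T=c['intrinsics'],c['cam_to_world']
h,s,v=cv2.split(cv2.cvtColor(im,cv2.COLOR_RGB2HSV))
m=((h>5)&(h<30)&(s>150)&(v>100)).astype(np.uint8)
cs,_=cv2.findContours(m,cv2.RETR_EXTERNAL,cv2.CHAIN_APPROX_NONE)
for c in cs:
    if len(c)>40:
        e=cv2.fitEllipse(c); print('amber',e,ray(K,T,*e[0],.023))
E
```

```text
4.05 [0.5329261  0.0064904  0.03662425] [-0.21634695 -0.77788241  0.09519686] 0.26167657600764227
amber ((311.8519592285156, 194.81417846679688), (86.61320495605469, 89.8671646118164), 91.86878204345703) [0.56246566 0.02311903 0.023     ]
```

View pics/w3.png

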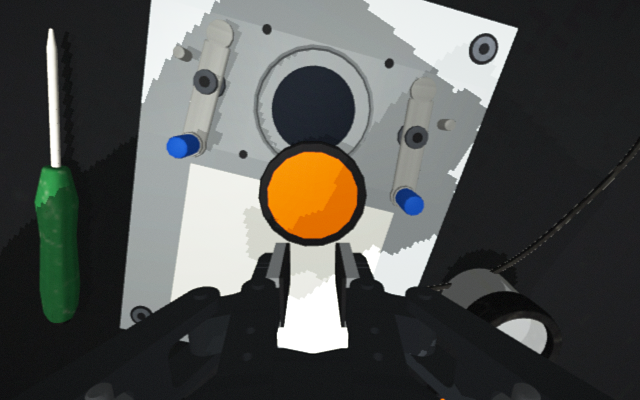

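Wrist view: filter at (312,195), seat rim spanning columns 254–372 around (313,105). They are nearly in line. Fitting the seat rim.

```bash
python3 - <<'E'
from h import *
im,K,T=load('w3.png')
g=cv2.cvtColor(im,cv2.COLOR_RGB2GRAY)
# window left/right edge via dark mask above the filter
m=(g<60)&(np.arange(400)[:,None]<138)&(np.arange(400)[:,None]>60)&(abs(np.arange(640)-313)<48)
c=max(cv2.findContours(m.astype(np.uint8),0,cv2.CHAIN_APPROX_NONE)[0],key=len)[:,0]
c=c[c[:,1]<128]
p=np.array([ray(K,T,*q,.010)[:2] for q in c]); A=np.c_[2*p,np.ones(len(p))]
s=np.linalg.lstsq(A,(p**2).sum(1),rcond=None)[0]; print('window',s[:2],np.sqrt(s[2]+s[0]**2+s[1]**2))
seat=s[:2]
for u in (254,372): print(ray(K,T,u,105,.016))
f=np.array([.5625,.0231]); d=seat-f; print(d,np.degrees(np.arctan2(d[1],d[0])),np.hypot(*d))
h,s_,v=cv2.split(cv2.cvtColor(im,cv2.COLOR_RGB2HSV))
m=((h>100)&(h<130)&(s_>120)&(v>60)).astype(np.uint8)
for c in cv2.findContours(m,0,cv2.CHAIN_APPROX_NONE)[0]:
    if len(c)>15:
        b=c[:,0].mean(0); print('blue',b,ray(K,T,*b,.0325))
E
```

```text
window [0.5959008  0.04066768] 0.01898923294767051
[0.58512805 0.06490454 0.016     ]
[0.61035652 0.01831711 0.016     ]
[0.0334008  0.01756768] 27.742845520709277 0.037739060205974215
blue [409.67605634 201.49295775] [ 0.5822062  -0.01449428  0.0325    ]
blue [182.17073171 145.5       ] [0.55764491 0.08134171 0.0325    ]
```

>>> {"method": "send_rows", "body": {"rows": [[0.012,0.006,0,0],[0.024,0.013,0,0],[0.036,0.019,0,0],[0.048,0.025,0,0],[0.06,0.032,0,0],[0.07,0.037,0,0],[0.08,0.042,0,0],[0.088,0.0465,0,0],[0.096,0.0505,0,0],[0.104,0.055,0,0],[0.11,0.058,0,0],[0.11,0.058,0,0],[0.09,0.047,0,0],[0.07,0.037,0,0],[0.07,0.037,0,0]]}}

```text
time: 5.98
eef_pos: [0.5527, 0.0172, 0.0363]
tcp_rot: [0.969, 0.245, -0.0, -0.0]
contact_force: [0.1, 0.1, 0.2]
opening: 0.256
```

```bash
python3 - <<'E'
from h import *
s=monitor.get_state(); print(s['time'],s['eef_pos'],s['contact_force'],s['opening'])
im,c=shot('wrist','w4.png');K,T=c['intrinsics'],c['cam_to_world']
h,s,v=cv2.split(cv2.cvtColor(im,cv2.COLOR_RGB2HSV))
m=((h>5)&(h<30)&(s>150)&(v>100)).astype(np.uint8)
cs,_=cv2.findContours(m,cv2.RETR_EXTERNAL,cv2.CHAIN_APPROX_NONE)
for c in cs:
    if len(c)>40:
        e=cv2.fitEllipse(c); print('amber',e,ray(K,T,*e[0],.017))
E
```

```text
5.975 [0.55266779 0.01720195 0.03634315] [0.0954702  0.10769366 0.17122536] 0.25555919345964045
amber ((312.8338623046875, 163.58511352539062), (91.21761322021484, 91.62950897216797), 174.45285034179688) [0.59441615 0.03988952 0.017     ]
```

View pics/w4.png

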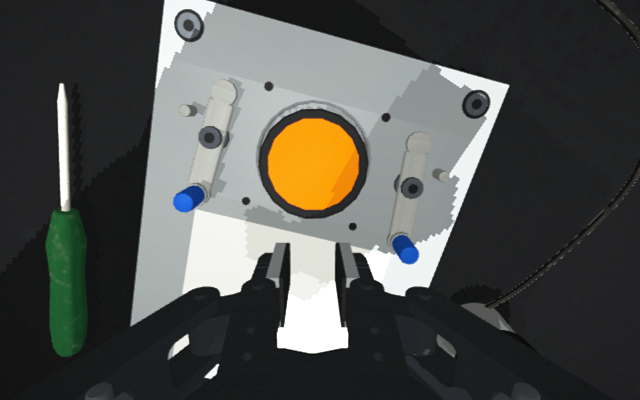

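```bash
python3 - <<'E'
from h import *
im,K,T=load('w4.png')
a=cv2.resize(im[80:240,230:400,::-1],None,fx=3.2,fy=3.2,interpolation=cv2.INTER_CUBIC)
i2,_=shot('scene','s4.png'); i3,_=shot('side','d4.png')
b=cv2.resize(i2[160:260,250:400,::-1],(600,400),interpolation=cv2.INTER_CUBIC)
cv2.imwrite('pics/w4c.png',a); cv2.imwrite('pics/s4c.png',b)
cv2.imwrite('pics/d4c.png',cv2.resize(i3[170:260,240:380,::-1],(700,450),interpolation=cv2.INTER_CUBIC))
E
```

```text
(no output)
```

View pics/w4c.png

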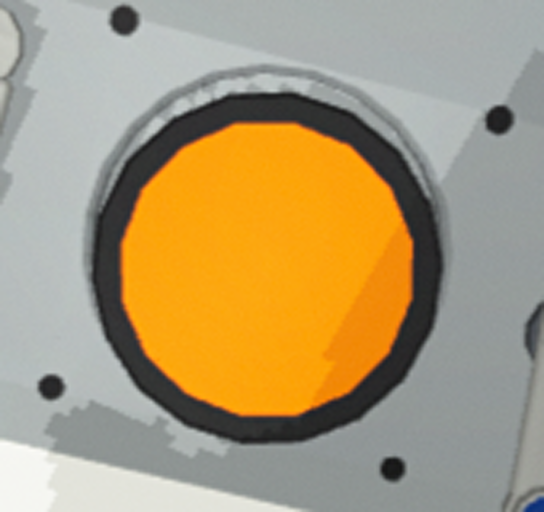

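View pics/d4c.png

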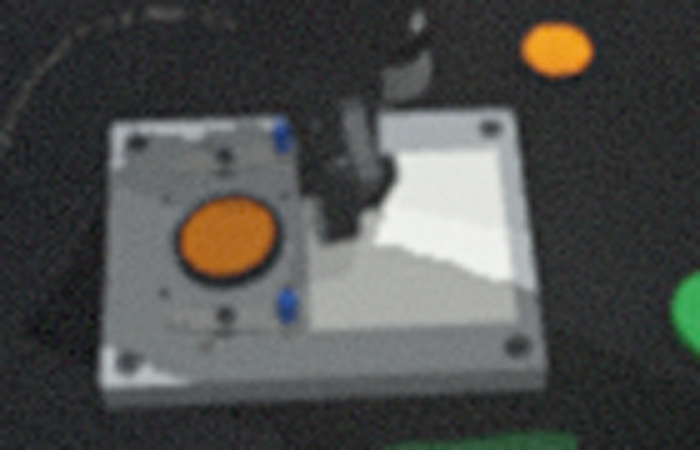

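View pics/s4c.png

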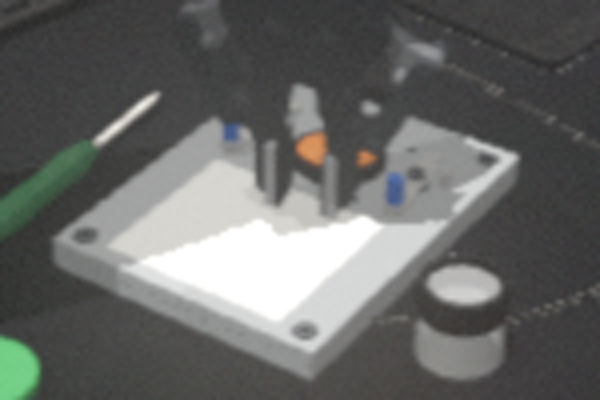

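The wrist crop shows a wide crescent of seat on the far side (crop y 70–95) and the near rim covered. The filter is probably in front-first with its rear still on the rim, centred laterally. Nudging a few mm further.

>>> {"method": "send_rows", "body": {"rows": [[0.015,0.008,0,0],[0.03,0.016,0,0],[0.037,0.0195,0,0],[0.042,0.022,0,0],[0.045,0.024,0,0],[0.048,0.0255,0,0],[0.048,0.0255,0,0]]}}

```text
time: 7.0
eef_pos: [0.5679, 0.0251, 0.0365]
tcp_rot: [0.969, 0.246, 0.0, -0.0]
contact_force: [0.8, -1.1, 0.2]
opening: 0.262
```

```bash
python3 - <<'E'
from h import *
s=monitor.get_state(); print(s['time'],s['eef_pos'],s['contact_force'],s['opening'])
im,c=shot('wrist','w5.png');K,T=c['intrinsics'],c['cam_to_world']
h,s,v=cv2.split(cv2.cvtColor(im,cv2.COLOR_RGB2HSV))
m=((h>5)&(h<30)&(s>150)&(v>100)).astype(np.uint8)
cs,_=cv2.findContours(m,cv2.RETR_EXTERNAL,cv2.CHAIN_APPROX_NONE)
for c in cs:
    if len(c)>40:
        e=cv2.fitEllipse(c); print('amber',e,ray(K,T,*e[0],.017))
cv2.imwrite('pics/w5c.png',cv2.resize(im[80:280,210:420,::-1],None,fx=2.8,fy=2.8,interpolation=cv2.INTER_CUBIC))
E
```

```text
7.0 [0.56790446 0.02508781 0.03653301] [ 0.83689051 -1.12995013  0.24688236] 0.2615566947994489
amber ((312.0401306152344, 196.53271484375), (83.09343719482422, 86.06941986083984), 90.75236511230469) [0.5953902  0.04051011 0.017     ]
```

View pics/w5c.png

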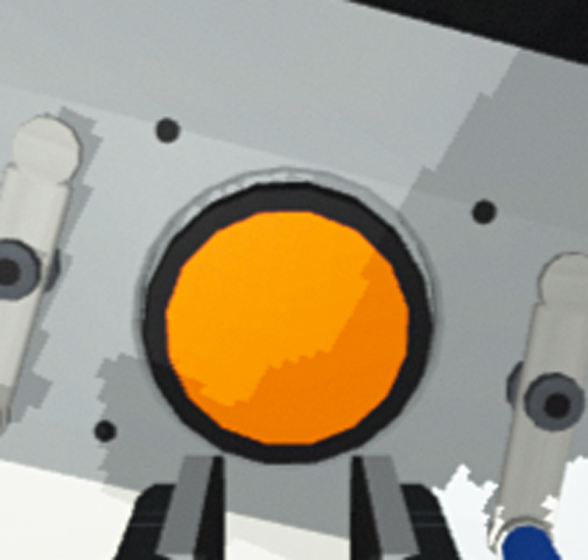

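The glass's apparent size shrank about 4% from the same camera range, which puts it about 6 mm lower, so the filter has dropped flat into the seat. Now I'll draw back, rise, then shut the jaws and go to the left clip.

>>> {"method": "send_rows", "body": {"rows": [[-0.03,-0.016,0,0],[-0.059,-0.031,0.0,0],[-0.059,-0.031,0.167,0],[-0.059,-0.031,0.167,0]]}}

```text
time: 7.55
eef_pos: [0.5527, 0.015, 0.0908]
tcp_rot: [0.969, 0.245, 0.004, 0.002]
contact_force: [0.6, 0.2, 0.4]
opening: 0.259
```

>>> {"method": "send_rows", "body": {"rows": [[-0.015,0.165,0,-0.165],[-0.015,0.165,0,-0.165],[-0.015,0.165,0,-0.165],[-0.015,0.165,0,-0.165],[-0.015,0.165,0,-0.165],[-0.015,0.165,0,-0.165],[-0.015,0.165,0,-0.165]], "jaw": 1}}

```text
time: 8.43
eef_pos: [0.5448, 0.0651, 0.0857]
tcp_rot: [0.964, -0.266, -0.001, 0.0]
contact_force: [0.4, 0.1, 0.1]
opening: -0.003
```

```bash
python3 - <<'E'
from h import *
s=monitor.get_state(); print(s['time'],s['eef_pos'],s['contact_force'],s['opening'],s['qpos'])
im,c=shot('wrist','w6.png');K,T=c['intrinsics'],c['cam_to_world']
h,s_,v=cv2.split(cv2.cvtColor(im,cv2.COLOR_RGB2HSV))
m=((h>100)&(h<130)&(s_>120)&(v>60)).astype(np.uint8)
for c in cv2.findContours(m,0,cv2.CHAIN_APPROX_NONE)[0]:
    if len(c)>15:
        b=c[:,0].mean(0); print('blue',b,ray(K,T,*b,.0325))
m=((h>5)&(h<30)&(s_>150)&(v>100)).astype(np.uint8)
cs,_=cv2.findContours(m,cv2.RETR_EXTERNAL,cv2.CHAIN_APPROX_NONE)
for c in cs:
    if len(c)>40:
        e=cv2.fitEllipse(c); print('amber',e,ray(K,T,*e[0],.017))
E
```

```text
8.425 [0.54475136 0.06509815 0.08572997] [0.39322545 0.10827299 0.11051067] -0.0029192842100958065 [-6.60230567e-02  2.06249611e-01  1.99888432e+00 -1.95116719e-05
  9.38062045e-01  2.04413489e+00]
blue [278.84 227.38] [0.55767076 0.08117036 0.0325    ]
blue [401.46296296 107.46296296] [ 0.58211725 -0.01442712  0.0325    ]
amber ((611.8336791992188, 177.2706298828125), (41.07506561279297, 53.527122497558594), 50.85285568237305) [ 0.47334457 -0.11399137  0.017     ]
amber ((305.01409912109375, 135.8478546142578), (67.2663803100586, 68.50777435302734), 165.3844451904297) [0.59555163 0.03979319 0.017     ]
```

View pics/w6.png

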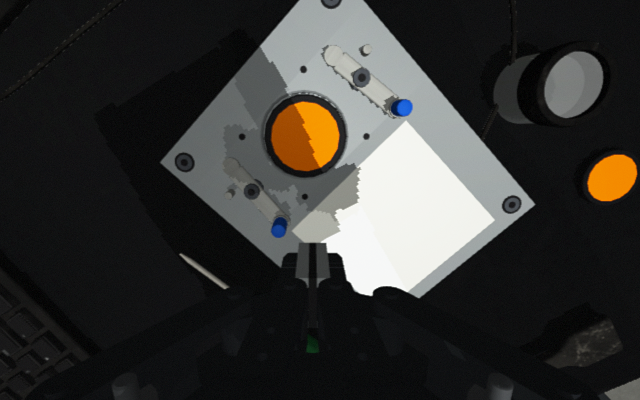

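Shut tips at (313,243), left post at (279,227), filter centred in its seat at (305,136). Lowering to about 12 mm above the face and pushing the left post along the chord of its arc.

>>> {"method": "send_rows", "body": {"rows": [[0,0,-0.1,0],[0,0,-0.132,0],[0,0,-0.132,0],[0.008,0.014,-0.132,0],[0.016,0.027,-0.132,0],[0.024,0.041,-0.132,0],[0.033,0.054,-0.132,0],[0.041,0.068,-0.132,0],[0.049,0.081,-0.132,0],[0.057,0.095,-0.132,0],[0.065,0.108,-0.132,0],[0.073,0.122,-0.132,0],[0.078,0.13,-0.132,0],[0.081,0.135,-0.132,0],[0.081,0.135,-0.132,0]]}}

```text
time: 10.35
eef_pos: [0.5712, 0.1035, 0.0486]
tcp_rot: [0.964, -0.266, 0.001, 0.002]
contact_force: [-2.0, -11.7, 7.6]
opening: -0.001
```

```bash
python3 - <<'E'
from h import *
s=monitor.get_state(); print(s['time'],s['eef_pos'],s['contact_force'])
im,c=shot('wrist','w7.png');K,T=c['intrinsics'],c['cam_to_world']
h,s_,v=cv2.split(cv2.cvtColor(im,cv2.COLOR_RGB2HSV))
m=((h>100)&(h<130)&(s_>120)&(v>60)).astype(np.uint8)
for c in cv2.findContours(m,0,cv2.CHAIN_APPROX_NONE)[0]:
    if len(c)>15:
        b=c[:,0].mean(0); print('blue',b,ray(K,T,*b,.0325))
E
```

```text
10.35 [0.57119656 0.10346675 0.0485968 ] [ -2.0151059  -11.67513296   7.56438915]
blue [290.82051282 248.28205128] [0.581603  0.1096202 0.0325   ]
blue [529.66666667 113.38709677] [ 0.58205104 -0.01455233  0.0325    ]
```

View pics/w7.png

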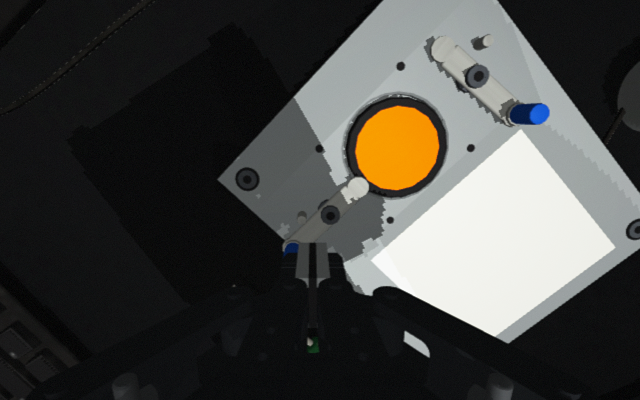

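```bash
python3 - <<'E'
from h import *
im,K,T=load('w7.png')
cv2.imwrite('pics/w7c.png',cv2.resize(im[140:290,240:460,::-1],None,fx=3.4,fy=3.4,interpolation=cv2.INTER_CUBIC))
n=ray(K,T,358,188,.022);p=ray(K,T,330,215,.0255);print(n,p)
d=n-p;print(np.degrees(np.arctan2(d[1],d[0])),'closed expects',13.95-90)
E
```

```text
[0.58844329 0.06629853 0.022     ] [0.58442685 0.08512305 0.0255    ]
-77.95585246689268 closed expects -76.05
```

View pics/w7c.png

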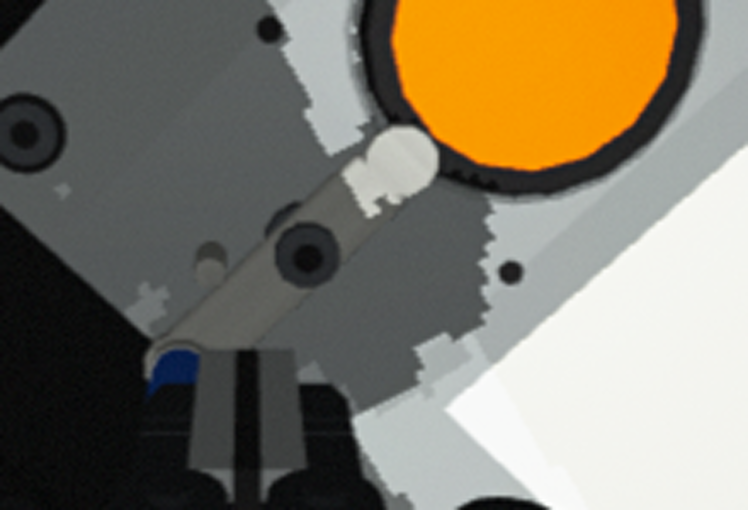

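The left clip lies against its stop pin (crop (210,262)) with its nose over the rim (crop (403,160)), and the push force stopped at 12 N. Backing off and moving to the right clip.

>>> {"method": "send_rows", "body": {"rows": [[-0.009,-0.015,0,0],[-0.018,-0.03,0,0],[-0.018,-0.03,0.09,0],[-0.018,-0.03,0.15,0],[-0.023,-0.368,0.15,0.25],[-0.023,-0.368,0.15,0.25],[-0.023,-0.368,0.15,0.25],[-0.023,-0.368,0.15,0.25],[-0.023,-0.368,0.15,0.25],[-0.023,-0.368,0.15,0.25],[-0.023,-0.368,0.15,0.25],[-0.023,-0.368,0.15,0.25],[-0.023,-0.368,0.15,0.25],[-0.023,-0.368,0.15,0.25]]}}

```text
time: 12.15
eef_pos: [0.5628, -0.0044, 0.0919]
tcp_rot: [0.87, 0.492, -0.0, -0.0]
contact_force: [0.0, 0.3, 0.3]
opening: -0.004
```

```bash
python3 - <<'E'
from h import *
s=monitor.get_state(); print(s['time'],s['eef_pos'],s['contact_force'],s['qpos'])
im,c=shot('wrist','w8.png');K,T=c['intrinsics'],c['cam_to_world']
h,s_,v=cv2.split(cv2.cvtColor(im,cv2.COLOR_RGB2HSV))
m=((h>100)&(h<130)&(s_>120)&(v>60)).astype(np.uint8)
for c in cv2.findContours(m,0,cv2.CHAIN_APPROX_NONE)[0]:
    if len(c)>15:
        b=c[:,0].mean(0); print('blue',b,ray(K,T,*b,.0325))
E
```

```text
12.15 [ 0.56282219 -0.00439027  0.09186236] [0.00697858 0.29927035 0.29265555] [-1.88098339e-01  2.24852626e-01  1.96281405e+00  1.57837726e-04
  9.54459872e-01  3.52999966e-01]
blue [347.19148936 226.29787234] [ 0.58224563 -0.01410549  0.0325    ]
blue [224.72131148  42.7704918 ] [0.57711528 0.11165729 0.0325    ]
```

View pics/w8.png

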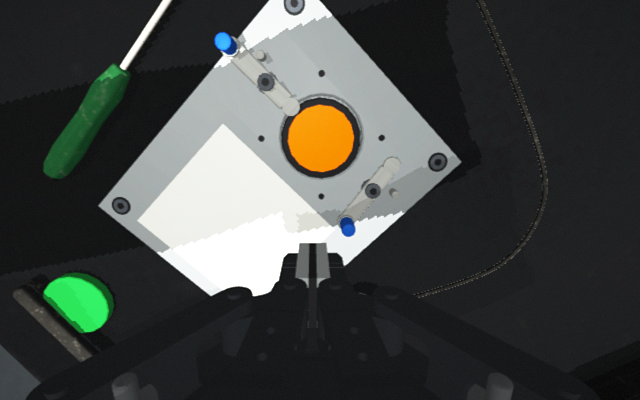

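```bash
python3 - <<'E'
from h import *
for f,u,v in (('w6.png',568,84),('w2.png',540,213),('w1.png',470,165)):
    im,K,T=load(f); print(ray(K,T,u,v,.04))
E
```

```text
[ 0.54924715 -0.09161633  0.04      ]
[ 0.54846647 -0.09071354  0.04      ]
[ 0.54685953 -0.09278853  0.04      ]
```

Loupe at (0.548, −0.092): the hand clears it by over 20 mm laterally and above. Pushing the right clip the same way.

>>> {"method": "send_rows", "body": {"rows": [[0,0,-0.1,0],[0,0,-0.149,0],[0,0,-0.149,0],[0.014,-0.008,-0.149,0],[0.027,-0.016,-0.149,0],[0.041,-0.024,-0.149,0],[0.054,-0.033,-0.149,0],[0.068,-0.041,-0.149,0],[0.081,-0.049,-0.149,0],[0.095,-0.057,-0.149,0],[0.108,-0.065,-0.149,0],[0.122,-0.073,-0.149,0],[0.13,-0.078,-0.149,0],[0.135,-0.081,-0.149,0],[0.135,-0.081,-0.149,0]]}}

```text
time: 14.08
eef_pos: [0.6005, -0.0253, 0.0468]
tcp_rot: [0.87, 0.493, -0.003, -0.006]
contact_force: [-9.5, 11.3, 7.3]
opening: -0.001
```

```bash
python3 - <<'E'
from h import *
s=monitor.get_state(); print(s['time'],s['eef_pos'],s['contact_force'])
im,c=shot('wrist','w9.png');K,T=c['intrinsics'],c['cam_to_world']
h,s_,v=cv2.split(cv2.cvtColor(im,cv2.COLOR_RGB2HSV))
m=((h>100)&(h<130)&(s_>120)&(v>60)).astype(np.uint8)
for c in cv2.findContours(m,0,cv2.CHAIN_APPROX_NONE)[0]:
    if len(c)>15:
        b=c[:,0].mean(0); print('blue',b,ray(K,T,*b,.0325))
E
```

```text
14.075 [ 0.60047984 -0.02530541  0.04677416] [-9.52346553 11.27872944  7.32222824]
blue [343.56716418 255.25373134] [ 0.61487386 -0.03009528  0.0325    ]
blue [90.11111111 23.66666667] [0.57704095 0.1115641  0.0325    ]
```

View pics/w9.png

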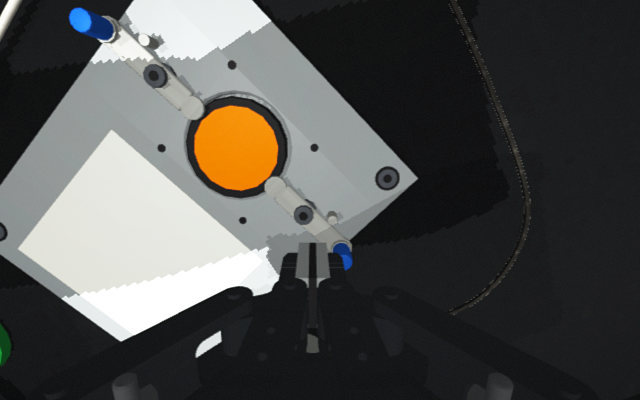

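The right clip now lies across the rim (nose at (275,186), post at (343,255)) and the push stopped at about 15 N. Backing off and rising for a final check.

>>> {"method": "send_rows", "body": {"rows": [[-0.014,0.008,0,0],[-0.029,0.017,0,0],[-0.029,0.017,0.1,0],[-0.1,0.05,0.25,0],[-0.1,0.05,0.35,0],[-0.1,0.05,0.35,0],[-0.1,0.05,0.35,0]]}}

```text
time: 15.0
eef_pos: [0.5735, -0.0143, 0.1515]
tcp_rot: [0.87, 0.493, -0.0, 0.0]
contact_force: [0.5, -0.4, -0.4]
opening: 0.0
```

```bash
python3 - <<'E'
from h import *
s=monitor.get_state(); print(s['time'],s['eef_pos'],s['contact_force'])
im,c=shot('wrist','w10.png');K,T=c['intrinsics'],c['cam_to_world']
h,s_,v=cv2.split(cv2.cvtColor(im,cv2.COLOR_RGB2HSV))
m=((h>100)&(h<130)&(s_>120)&(v>60)).astype(np.uint8)
R=np.array([[.9705,.2411],[-.2411,.9705]])
for c in cv2.findContours(m,0,cv2.CHAIN_APPROX_NONE)[0]:
    if len(c)>12:
        b=c[:,0].mean(0); w=ray(K,T,*b,.0325)[:2]; print('blue',b,w, 'plate rel seat',R@(w-[.5957,.0406]))
cv2.imwrite('pics/w10c.png',cv2.resize(im[20:240,180:460,::-1],None,fx=2.7,fy=2.7,interpolation=cv2.INTER_CUBIC))
shot('scene','s10.png');im,_=shot('side','d10.png')
cv2.imwrite('pics/d10c.png',cv2.resize(im[160:280,240:420,::-1],None,fx=4,fy=4,interpolation=cv2.INTER_CUBIC))
E
```

```text
15.0 [ 0.57351394 -0.01428644  0.15154044] [ 0.52432247 -0.36421468 -0.36152546]
blue [611.74371859 262.25628141] [ 0.7676893  -0.19353833] plate rel seat [ 0.11046487 -0.26869787]
blue [365.94871795 194.92307692] [ 0.61395206 -0.03091298] plate rel seat [ 0.00047185 -0.07380392]
blue [226.68888889  55.86666667] [0.57709434 0.11172414] plate rel seat [-0.00090876  0.07351181]
```

View pics/w10c.png

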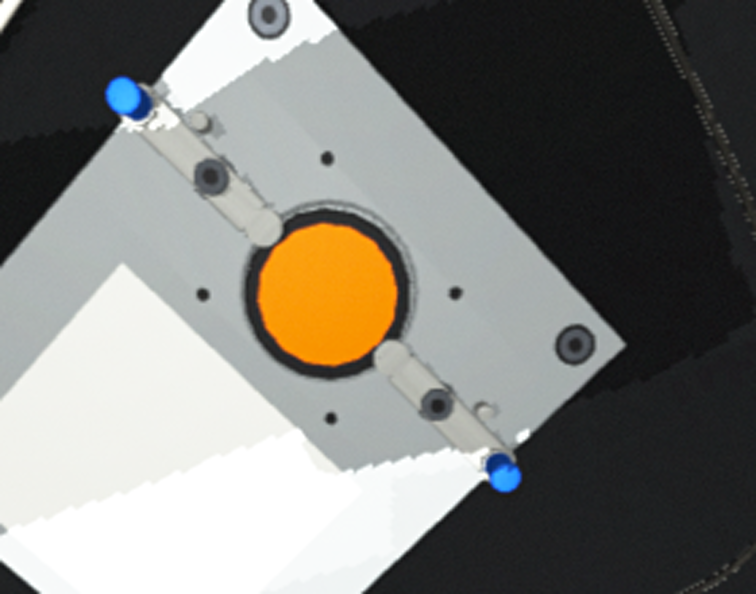

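View pics/d10c.png

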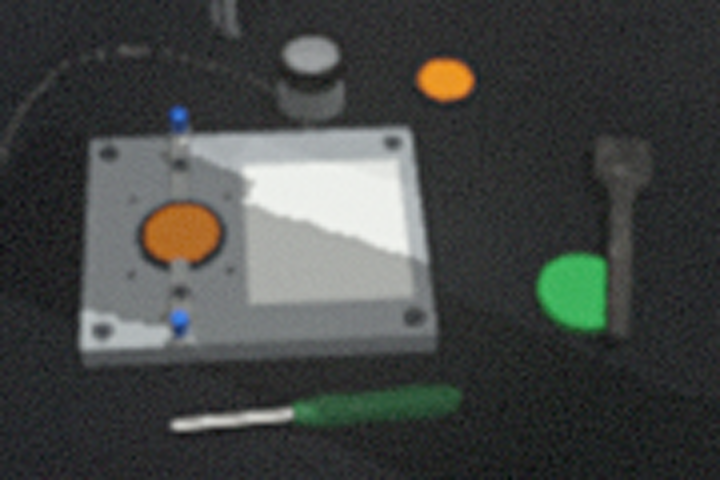

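View pics/s10.png

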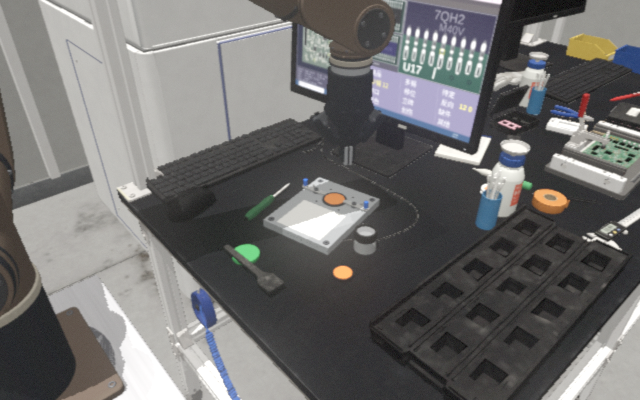

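Final check: the posts sit at plate offsets (+0.5, −73.8) and (−0.9, +73.5) mm from the seat, against an ideal of (0, ±73). The opposite x offsets amount to about 0.5° of plate-yaw error, so both clips are at their pins. The filter is flat under both noses, and the loupe, screwdriver and the other discs haven't moved. Handing in.

```bash
python3 -c "
from h import *
print(workorder.sign_off())"
```

```text
the job is handed in; nothing more can be done
None
```

The filter is in its seat with both clips closed over its rim, and I handed the job in at about 15 s on the robot's clock. No verdict came back.

- **Filter:** I pushed it by its edge with the part-closed fingertips. After the first push its rear edge still seemed to be on the rim, so I nudged it about 2–3 mm further. Its apparent size then showed a drop of about 6 mm, which matches the seat depth, and it looked flat and centred.
- **Clips:** I pushed the left clip first, then the right, with the shut fingertips until they stopped, at about 14 N and 16 N. In the last wrist picture both noses are over the rim and both posts are within about 1 mm of where they should be when closed. The two small offsets have opposite signs, which fits about 0.5° of error in my plate angle.
- **Forces and surroundings:** The readings I took between moves never went above about 17 N. The loupe, screwdriver and other discs looked unmoved, and the arm ended clear of everything.
- **Disagreement:** During the left-clip push the tool read about 2 mm higher than commanded, with about 8 N of upward force. I put that down to the arm giving slightly under load.

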